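# Collapse the telescopic props and gauge their lock bores

## Task

Pack down the telescopic props on the bench: collapse each one that is there fully home, the inner tube first and then the middle one. When all are down, check their lock bores with the plug gauge in the order blue, yellow, white: on each prop push the go end (green flange) fully into the front of the bore, then turn the gauge round and press the no-go end (red flange) lightly and squarely against the same mouth to confirm that it will not enter. Finally lay the gauge flat on the rubber mat and let go; leave the screw tin and the blue screwdriver alone.

Things in the scene. Friction and masses are not known exactly. Their poses are not given: they have to be found in the camera images.
- blue_prop: blue telescopic prop, 3 kg, standing on the bench (not lifted). Origin: foot centre, on the bench; x runs from the bore side (facing the robot) to the column. In mm: foot x -50..75, y -35..35, 12 high. Column axis at x=40: blue outer tube dia 42, dark collar dia 52, top at 98. In front a blue lug, x -50..-10, 44 wide, top at 82, with the lock bore through it along x
- blue_bore (a point): centre of the front mouth of the blue prop's lock bore, in the lug's face, 55 mm above the bench; axes as the prop's, so a gauge enters along +x. The bore is 21 mm in diameter, 40 mm deep, open behind, mouth chamfered 2.5 mm
- blue_inner (a joint): how far (m) the inner tube (bright steel, dia 22, blue cap) of the blue prop stands out of the middle tube: 0 fully home, up to 0.055. Slides with about 4 N of friction and stays where it is left
- blue_middle (a joint): how far (m) the middle tube (dull aluminium, dia 32, black collar dia 42, 10 mm high) of the blue prop stands out of the outer tube: 0 fully home, up to 0.055. Slides with about 11 N of friction, so pressing on the cap moves the inner tube first and, once that is home, the middle one
- blue_top (a point): centre of the upper face of the blue prop's cap (dia 36, 12 mm high, fixed to the inner tube); 120 mm above the bench when both tubes are home
- yellow_prop: yellow telescopic prop, 3 kg, standing on the bench (not lifted). Origin: foot centre, on the bench; x runs from the bore side (facing the robot) to the column. In mm: foot x -50..75, y -35..35, 12 high. Column axis at x=40: yellow outer tube dia 42, dark collar dia 52, top at 98. In front a yellow lug, x -50..-10, 44 wide, top at 82, with the lock bore through it along x
- yellow_bore (a point): centre of the front mouth of the yellow prop's lock bore, in the lug's face, 55 mm above the bench; axes as the prop's, so a gauge enters along +x. The bore is 21 mm in diameter, 40 mm deep, open behind, mouth chamfered 2.5 mm
- yellow_inner (a joint): how far (m) the inner tube (bright steel, dia 22, yellow cap) of the yellow prop stands out of the middle tube: 0 fully home, up to 0.055. Slides with about 4 N of friction and stays where it is left
- yellow_middle (a joint): how far (m) the middle tube (dull aluminium, dia 32, black collar dia 42, 10 mm high) of the yellow prop stands out of the outer tube: 0 fully home, up to 0.055. Slides with about 11 N of friction, so pressing on the cap moves the inner tube first and, once that is home, the middle one
- yellow_top (a point): centre of the upper face of the yellow prop's cap (dia 36, 12 mm high, fixed to the inner tube); 120 mm above the bench when both tubes are home
- white_prop: white telescopic prop, 3 kg, standing on the bench (not lifted). Origin: foot centre, on the bench; x runs from the bore side (facing the robot) to the column. In mm: foot x -50..75, y -35..35, 12 high. Column axis at x=40: white outer tube dia 42, dark collar dia 52, top at 98. In front a white lug, x -50..-10, 44 wide, top at 82, with the lock bore through it along x
- white_bore (a point): centre of the front mouth of the white prop's lock bore, in the lug's face, 55 mm above the bench; axes as the prop's, so a gauge enters along +x. The bore is 21 mm in diameter, 40 mm deep, open behind, mouth chamfered 2.5 mm
- white_inner (a joint): how far (m) the inner tube (bright steel, dia 22, white cap) of the white prop stands out of the middle tube: 0 fully home, up to 0.055. Slides with about 4 N of friction and stays where it is left
- white_middle (a joint): how far (m) the middle tube (dull aluminium, dia 32, black collar dia 42, 10 mm high) of the white prop stands out of the outer tube: 0 fully home, up to 0.055. Slides with about 11 N of friction, so pressing on the cap moves the inner tube first and, once that is home, the middle one
- white_top (a point): centre of the upper face of the white prop's cap (dia 36, 12 mm high, fixed to the inner tube); 120 mm above the bench when both tubes are home
- gauge_mid (a point): centre of the handle, on the axis, of a loose double-ended plug gauge, 128 mm long, 0.16 kg; 20 mm above what it lies on. x axis along the gauge, towards the go end. Handle: ribbed aluminium, 22 mm square, 64 mm long, to be gripped. At its ends square flanges 40 x 40 x 8 mm on which it lies: green at the go end, red at the no-go end
- go_shoulder (a point): centre of the outer face of the green flange, 40 mm from the handle centre, where the go plug begins: steel, dia 17, 30 mm long, its last 8 mm tapered to dia 9. The go end is fully in when this face meets the lug. x axis along the gauge, towards the go end
- nogo_tip (a point): centre of the flat end of the no-go plug, 58 mm from the handle centre, beyond the red flange: steel, dia 25, 18 mm long, too big for the bore. x axis along the gauge, towards the go end
- mat: black rubber mat fixed to the bench, 180 (x) x 170 (y) x 3 mm, origin under its centre: the gauge's place when the job is done
- screw_tin: small open round metal tin with a worn rim, dia 83, 44 mm high; leave it alone
- screwdriver_stub: short blue-handled screwdriver, 95 mm long; leave it alone

How it is judged:
By the outcome, as a careful person would: the job done as asked, in the order asked, and still so for the second after the job is handed in, with the robot touching nothing.
Of blue_prop, yellow_prop, white_prop only 2 to 3 are there at a start; the rules pass over those that are not, and their reading is None.
At some moment in a run one of gauge may be knocked a few centimetres aside while the robot is not near it.
Once in a run the grip may slacken for a moment while it holds something.
It also fails if it takes over 210 s, if anything falls off the work surface, if the arm or the gripper's body presses on something with over 40 N, if the wrist force passes 120 N, or if a joint passes its speed limit or range.

## Robot

A 6-joint arm with a two-finger parallel gripper is mounted at the origin on the work surface; the furniture and walls round the work are solid. World frame = base frame: x ahead of the robot, y to its left, z up, the work surface at z = 0. Lengths are in mm, angles in degrees, forces in N, time in s.
With the tool pointing down it reaches from about 425 to 925 mm from the base axis. Payload 12.5 kg.
Tool frame: the origin (TCP) lies midway between the tips of the shut fingers; the grasp point (between the pads) lies 19 mm behind it (r.grip_point_offset is the distance from the TCP to the grasp point, in mm); z points along the fingers, y is the line along which they close (so a half turn about z gives the same grasp; the last joint's range is limited). The gripper opens to 85 mm and grips with 20 to 120 N. Pads are 22 mm wide; open, the fingers measure 114 mm over their backs; the gripper's body (76 mm by 85 mm) begins 54 mm behind the grasp point. The pads swing forward as they close: fully open they stand 13 mm farther back than shut.
Start: joints at [-76.696, 28.126, 89.318, -0, 62.55, -6.05], TCP at [207.156, -589.688, 231.327] pointing down, gripper open.
Joint ranges: [-177.58, 177.58], [-47.91, 125.51], [2.72, 160], [-65.01, 245.01], [3.68, 167.84], [-153.87, 153.87]. Speed limits (degrees/s): [127.2, 127.2, 159.86, 180, 180, 180].

## Interface

Orientations are given as a 3x3 rotation matrix whose columns are the frame's x, y, z axes.
In Python, from plant import r gives the robot as it stands.
- The arm moves only by the shell command python3 -m inch 'ROWS' [FORCE]. ROWS is JSON, a list of rows, each a list of 5 numbers: the finger opening in mm, from 0 to 85.4, then the shift along the tool's x, y, z in mm, then the turn about the tool's z in degrees. A call has 1 to 8 rows; each row shifts and turns the commanded pose from where the row before left it, along the tool's axes as they then stand; what a row does not reach is not made up. A row lasts 1/10 s, in which the tool goes at most 50 mm and 8.59 degrees, less where a joint would pass 70% of its speed; a pose out of reach is approached as far as the arm can. A call is refused whole if a number of a shift passes 50 or a number of a turn 8.59, either way. A call with a gripper value outside its range is refused whole. The fingers move at their own pace and stop on an object; FORCE is the grip in N (left out, the last holds). Time passes only in rows, so rows that do not move let the fingers close. It gives the time, the measured TCP pose, the force, the opening and the grip force at its end, in the units of the state.
- r.get_state(): the state, without advancing time (a new reading comes with each control period).
- r.read_camera(name): name is "scene" or "top" or "wrist"; returns a dict with "pixels" (480x640x3 uint8, blue, green, red), "intrinsics" (3x3 intrinsics, pixels), "R" (3x3) and "t" (3): a world point X has camera coordinates R X + t; the wrist camera has in their place "tool_from_camera" (4x4, takes a point from camera to tool coordinates, whose origin is the TCP and whose axes are the flange's). Camera axes: x right, y down, z forward; pixel columns grow to the right and rows downward; lengths in mm; the calibration is good to about 2 mm. A picture is of the moment at which its call begins: read the wrist's pose just before it. There is no depth.
- r.close_job(): hands the job in; it is judged then, once.
The state is a dict: "t": time; "joints": joint angles; "qvel": joint speeds; "effort": joint torques, N m; "tool_pos": TCP position; "tcp_rot": TCP orientation; "contact_force": force on the tool from outside, world axes, zero at the start; "wrist_torque": the same for the moment, N m; "finger_gap": finger opening in mm; "gripper_force": force on a finger pad.
Only numpy, scipy, OpenCV 4.12 (cv2) and the standard library are available. Lean on these libraries where they do the work, as an engineer would, in place of code of your own. Each camera call takes 0.05 s, during which the arm holds its last target. There are 200 camera calls.

## Working session

There is one attempt and no reset: what is moved stays moved. The work goes in short steps, Python scripts to look and compute and a shell command to move; the robot and the scene stay as the last step left them, time stands still between calls to the robot, and variables do not carry over. Pictures are saved under pics/ and viewed, at most 14 in all, crops included, and the job is handed in when it is done.

```bash
ls; mkdir -p pics; cat > h.py <<'E'
import numpy as np, cv2
from plant import r
def ray(c,u,v):
    K=np.array(c["intrinsics"]);R=np.array(c["R"]);t=np.array(c["t"])
    d=R.T@np.linalg.solve(K,[u,v,1.]);return -R.T@t,d
def atz(c,u,v,z):
    o,d=ray(c,u,v);return o+d*(z-o[2])/d[2]
def proj(c,X):
    K=np.array(c["intrinsics"]);p=K@(np.array(c["R"])@np.array(X,float)+np.array(c["t"]));return p[:2]/p[2]
def wcam():
    s=r.get_state();c=r.read_camera("wrist");T=np.array(c["tool_from_camera"])
    Rw=np.array(s["tcp_rot"])@T[:3,:3];o=np.array(s["tool_pos"])+np.array(s["tcp_rot"])@T[:3,3]
    c["R"]=Rw.T;c["t"]=-Rw.T@o;return c
E
python3 - <<'E'
from h import *
import pickle
for n in("scene","top"):
    c=r.read_camera(n);cv2.imwrite(f"pics/{n}0.png",c["pixels"]);pickle.dump(c,open(n+"0.pkl","wb"))
    print(n,-np.array(c["R"]).T@c["t"],np.array(c["R"]).round(2).tolist())
print(r.get_state())
print(r.read_camera("wrist")["tool_from_camera"])
E
```

```text
pics
scene [-82.54440869 569.63775929 792.55184269] [[-0.75, -0.66, 0.02], [-0.41, 0.44, -0.8], [0.51, -0.61, -0.6]]
top [ 364.14445517 -132.81111368 1320.04061178] [[0.02, -1.0, -0.01], [-0.99, -0.02, -0.15], [0.15, 0.01, -0.99]]
{'t': 0.1, 'joints': array([-7.66963158e+01,  2.81625339e+01,  8.93472601e+01, -2.06317973e-03,
        6.25501201e+01, -6.05002797e+00]), 'qvel': array([ 0.00302417, -0.07767683, -0.06135182, -0.00324063,  0.05566676,
        0.00888631]), 'effort': array([ 1.55100624e-03, -6.19450450e+01, -2.62024248e+01, -1.22959709e-04,
        2.92036377e-03,  3.77756305e-05]), 'tool_pos': array([ 207.09438397, -589.47288771,  230.76245911]), 'tcp_rot': array([[ 9.43485199e-01,  3.31414553e-01, -2.71725773e-04],
       [ 3.31414655e-01, -9.43484661e-01,  1.01028321e-03],
       [ 7.84534610e-05, -1.04324116e-03, -9.99999453e-01]]), 'contact_force': array([-0.92355076, -0.24637045,  0.11540907]), 'wrist_torque': array([ 0.02802846,  0.01687407, -0.02316121]), 'gripper_force': 0.0, 'finger_gap': 85.14751953879805}
[[ 1.38478915e-03 -9.52278787e-01 -3.05226465e-01  7.75290999e+01]
 [ 9.99999000e-01  1.23082545e-03  6.96855666e-04 -7.64419027e-02]
 [-2.87920366e-04 -3.05227125e-01  9.52279539e-01 -1.43123927e+02]
 [ 0.00000000e+00  0.00000000e+00  0.00000000e+00  1.00000000e+00]]
```

View pics/scene0.png

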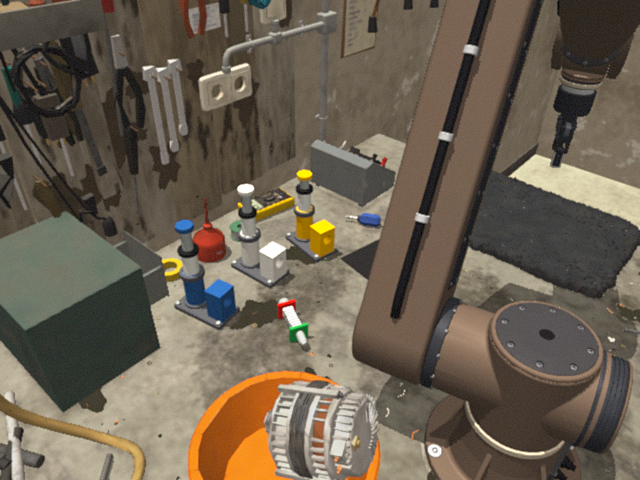

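View pics/top0.png

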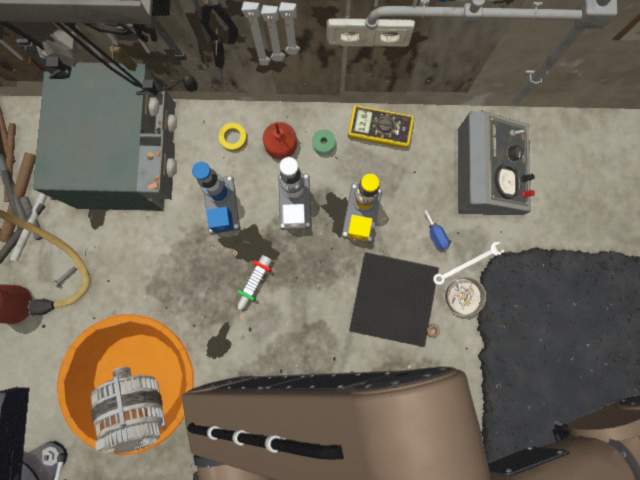

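Three props are present. In top: blue lug (218,219), white (293,215), yellow (360,229); gauge around (257,282), go end at the lower left; mat around (395,299), tin (465,298).

```bash
python3 - <<'E'
import cv2,pickle
c=pickle.load(open("top0.pkl","rb"));p=c["pixels"][130:345,180:446]
cv2.imwrite("pics/top0c.png",cv2.resize(p,None,fx=3,fy=3,interpolation=cv2.INTER_CUBIC)[:600,:798])
E
```

```text
(no output)
```

View pics/top0c.png

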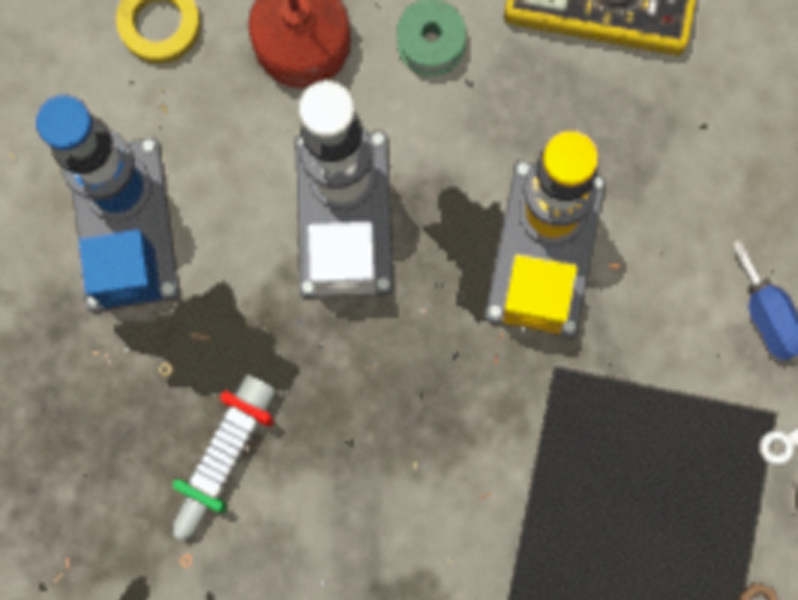

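```bash
python3 - <<'E'
from h import *
import pickle
c=pickle.load(open("top0.pkl","rb"));P=lambda u,v,z:atz(c,180+u/3,130+v/3,z)[:2].round(1)
for n,q in dict(blue=[(81,238),(143,232),(148,286),(88,292)],white=[(307,225),(372,223),(374,280),(308,283)],yellow=[(515,256),(577,263),(571,318),(505,313)]).items():
    Q=np.array([P(u,v,82) for u,v in q]);f=(Q[2]+Q[3])/2;d=(Q[0]+Q[1]-Q[2]-Q[3])/2;e=Q[0]-Q[1]
    cen=Q.mean(0);a=np.degrees(np.arctan2(d[1],d[0]));a2=np.degrees(np.arctan2(-e[0],e[1]))
    print(n,"lugcen",cen.round(1),"len",np.linalg.norm(d).round(1),"w",np.linalg.norm(e).round(1),"yaw",a.round(1),a2.round(1))
for n,(u,v) in dict(go=(183,532),nogo=(260,383)).items(): print(n,P(u,v,20))
for n,(u,v) in dict(gfl=(198,497),rfl=(246,409)).items(): print(n,P(u,v,28))
for u,v in[(556,368),(776,410)]: print("mat",P(u,v,3))
for u,v in[(351,332),(424,345),(437,266)]: print("mat",atz(c,u,v,3)[:2])
print("tin",atz(c,464,298,22), "drv",atz(c,440,238,10))
for n,(u,v) in dict(b=(64,121),w=(327,109),y=(570,158)).items(): print(n,[P(u,v,z) for z in(140,180,220,230)])
E
```

```text
blue lugcen [579.4  99.4] len 39.4 w 44.4 yaw 9.1 6.9
white lugcen [589.7 -60.8] len 41.6 w 46.5 yaw 3.2 3.1
yellow lugcen [ 567.8 -204.7] len 40.7 w 44.3 yaw -7.3 -5.3
go [391.   51.4]
nogo [501.7  -0.8]
gfl [416.4  40.5]
rfl [481.5   8. ]
mat [ 519.9 -220.6]
mat [ 492.1 -385. ]
mat [ 343.19297251 -191.20831474]
mat [ 318.8697991  -351.83886338]
mat [ 493.54999851 -381.27542871]
tin [ 422.79415668 -436.29224081   22.        ] drv [ 556.01675214 -387.01235535   10.        ]
b [array([666.7, 128.5]), array([656.5, 119.7]), array([646.2, 110.8]), array([643.7, 108.6])]
w [array([679.2, -52. ]), array([668.5, -54.7]), array([657.8, -57.5]), array([655.1, -58.1])]
y [array([ 648.4, -219.2]), array([ 638.7, -216.3]), array([ 629.1, -213.3]), array([ 626.7, -212.6])]
```

All three bores and caps agree with the given sizes (cap positions match at plausible heights). Turn the tool to yaw 0 and go over the yellow cap.

```bash
python3 -m inch '[[0,0,0,-10,6.45],[0,0,0,-10,6.45],[0,0,0,-10,6.45],[0,25,-22,0,0],[0,30,-26,0,0],[0,30,-26,0,0],[0,30,-26,0,0],[0,30,-26,0,0]]' && python3 -m inch '[[0,30,-26,0,0],[0,30,-26,0,0],[0,30,-26,0,0],[0,30,-26,0,0],[0,30,-26,0,0],[0,30,-26,0,0],[0,30,-26,0,0],[0,0,0,0,0]]'
```

```text
t: 0.95
tool_pos: [353.1, -462.5, 261.2]
tcp_rot: [[1.0, -0.0, -0.0], [-0.0, -1.0, 0.0], [-0.0, -0.0, -1.0]]
contact_force: [0.0, -0.4, -0.2]
finger_gap: -0.2
gripper_force: 0.0
t: 1.75
tool_pos: [564.7, -278.6, 260.8]
tcp_rot: [[1.0, 0.004, 0.0], [0.004, -1.0, 0.001], [0.0, -0.001, -1.0]]
contact_force: [-0.6, -0.5, 0.1]
finger_gap: 0.3
gripper_force: 0.0
```

```bash
python3 -m inch '[[0,6,-22,-10,0],[0,6,-22,-10,0],[0,6,-22,-10,0],[0,0,0,0,0],[0,0,0,0,0]]' && python3 - <<'E'
from h import *
import pickle
c=wcam();cv2.imwrite("pics/w1.png",c["pixels"]);pickle.dump(c,open("w1.pkl","wb"))
c=r.read_camera("scene");p=c["pixels"][160:330,160:360];pickle.dump(c,open("s1.pkl","wb"))
E
```

```text
t: 2.25
tool_pos: [579.9, -215.8, 291.2]
tcp_rot: [[1.0, 0.001, -0.0], [0.001, -1.0, -0.0], [-0.0, 0.0, -1.0]]
contact_force: [-0.9, -0.3, -0.9]
finger_gap: -0.2
gripper_force: 0.0
```

View pics/w1.png

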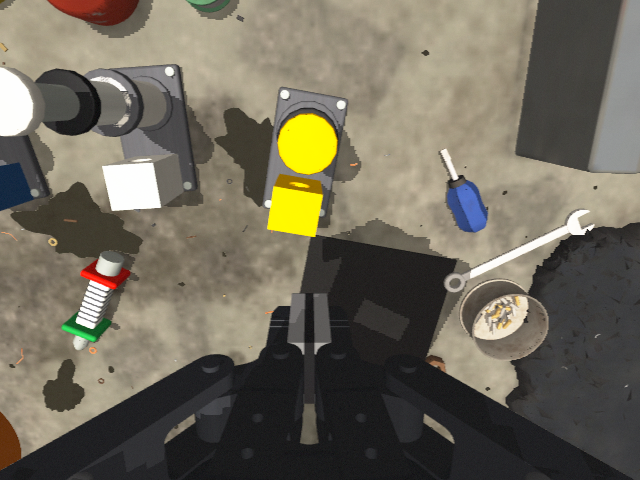

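The yellow cap is at (307,142), its lug front edge (268,229)-(318,236), back edge about (275,191)-(324,194). The gauge hasn't been moved.

```bash
python3 - <<'E'
from h import *
import pickle
c=pickle.load(open("w1.pkl","rb"))
def lug(q):
    Q=np.array([atz(c,u,v,82)[:2] for u,v in q]);e=Q[0]-Q[1];d=(Q[0]+Q[1]-Q[2]-Q[3])/2
    print(Q.mean(0).round(1),"len",np.linalg.norm(d).round(1),"w",np.linalg.norm(e).round(1),np.linalg.norm(Q[2]-Q[3]).round(1),"yaw",np.degrees(np.arctan2(d[1],d[0])).round(1),"front",((Q[2]+Q[3])/2).round(1))
lug([(275,191),(324,194),(318,236),(268,229)])
lug([(103,166),(158,162),(161,209),(109,211)])
for z in(170,180,190,200,210):
    p=atz(c,307,142,z);q=atz(c,307+30.5,142,z);print(z,p.round(1),"dia",2*np.linalg.norm(q-p).round(1))
for n,uv in dict(rf=(285,88),lf=(347,103)).items(): print(n,atz(c,*uv,12).round(1))
E
```

```text
[ 565.9 -204.9] len 37.6 w 43.4 46.1 yaw -9.3 front [ 547.4 -201.8]
[588.7 -60.9] len 41.0 w 48.2 46.9 yaw -1.9 front [568.2 -60.2]
170 [ 635.5 -214.8  170. ] dia 39.0
180 [ 636.3 -214.9  180. ] dia 37.6
190 [ 637.2 -214.9  190. ] dia 36.0
200 [ 638.  -214.9  200. ] dia 34.6
210 [ 638.8 -215.   210. ] dia 33.0
rf [ 674.2 -192.6   12. ]
lf [ 660.3 -253.9   12. ]
```

```bash
python3 -m inch '[[0,19,-1,0,0],[0,19,-1,5,0],[0,19,0,20,0],[0,0,0,30,0],[0,0,0,25,0],[0,0,0,10,0],[0,0,0,0,0],[0,0,0,0,0]]' && python3 -m inch '[[0,0,0,4,0],[0,0,0,4,0],[0,0,0,4,0],[0,0,0,4,0],[0,0,0,4,0],[0,0,0,4,0],[0,0,0,4,0],[0,0,0,4,0]]'
```

```text
t: 3.15
tool_pos: [637.3, -214.3, 202.2]
tcp_rot: [[1.0, -0.0, 0.001], [-0.0, -1.0, -0.001], [0.001, 0.001, -1.0]]
contact_force: [-0.0, 0.9, 0.3]
finger_gap: -0.2
gripper_force: 0.0
t: 3.95
tool_pos: [637.3, -213.8, 169.1]
tcp_rot: [[1.0, 0.0, 0.001], [0.0, -1.0, -0.0], [0.001, 0.0, -1.0]]
contact_force: [1.6, -1.1, 4.0]
finger_gap: -0.2
gripper_force: 2.2
```

```bash
python3 -m inch '[[0,0,0,4,0],[0,0,0,4,0],[0,0,0,4,0],[0,0,0,4,0],[0,0,0,4,0],[0,0,0,4,0],[0,0,0,4,0],[0,0,0,4,0]]' && python3 -m inch '[[0,0,0,4,0],[0,0,0,4,0],[0,0,0,4,0],[0,0,0,2,0],[0,0,0,2,0],[0,0,0,1,0],[0,0,0,0,0]]'
```

```text
t: 4.75
tool_pos: [637.4, -213.8, 137.9]
tcp_rot: [[1.0, 0.0, 0.001], [0.0, -1.0, -0.001], [0.001, 0.001, -1.0]]
contact_force: [-0.5, -0.3, 10.6]
finger_gap: 0.0
gripper_force: 5.3
t: 5.45
tool_pos: [637.3, -213.8, 120.6]
tcp_rot: [[1.0, 0.0, 0.001], [0.0, -1.0, -0.0], [0.001, 0.0, -1.0]]
contact_force: [0.6, -0.9, 7.7]
finger_gap: -0.2
gripper_force: 3.8
```

```bash
python3 -m inch '[[0,0,0,1,0],[0,0,0,1,0],[0,0,0,0,0],[0,0,0,0,0]]'; python3 -m inch '[[0,0,0,1,0],[0,0,0,0,0],[0,0,0,0,0]]'
```

```text
t: 5.85
tool_pos: [637.4, -213.8, 119.8]
tcp_rot: [[1.0, 0.0, 0.002], [0.0, -1.0, -0.001], [0.002, 0.001, -1.0]]
contact_force: [-3.1, 0.0, 16.9]
finger_gap: -0.2
gripper_force: 8.7
t: 6.15
tool_pos: [637.5, -213.8, 119.7]
tcp_rot: [[1.0, 0.0, 0.002], [0.0, -1.0, -0.001], [0.002, 0.001, -1.0]]
contact_force: [-4.9, 1.2, 24.7]
finger_gap: -0.2
gripper_force: 12.2
```

```bash
python3 -m inch '[[0,0,0,-20,0],[0,0,0,-45,0],[0,0,0,-45,0],[0,0,0,-45,0],[0,-10,-25,-15,0],[0,-10,-35,-10,0],[0,-10,-35,0,0],[0,-7,-35,0,0]]' && python3 -m inch '[[0,0,-25,0,0],[0,0,0,0,0],[0,0,0,0,0]]' && python3 - <<'E'
from h import *
import pickle
c=wcam();cv2.imwrite("pics/w2.png",c["pixels"]);pickle.dump(c,open("w2.pkl","wb"))
E
```

```text
t: 6.95
tool_pos: [599.1, -82.3, 296.9]
tcp_rot: [[1.0, -0.0, -0.001], [-0.0, -1.0, 0.0], [-0.001, -0.0, -1.0]]
contact_force: [-0.1, 0.3, -0.8]
finger_gap: 0.1
gripper_force: 0.0
t: 7.25
tool_pos: [600.0, -58.4, 296.7]
tcp_rot: [[1.0, 0.001, -0.001], [0.001, -1.0, 0.0], [-0.001, -0.0, -1.0]]
contact_force: [-0.9, 0.8, -0.2]
finger_gap: 0.1
gripper_force: 0.0
```

View pics/w2.png

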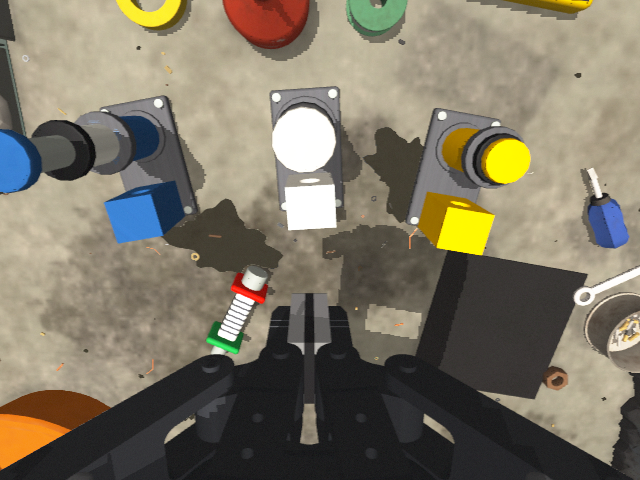

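```bash
python3 - <<'E'
from h import *
import pickle
c=pickle.load(open("w2.pkl","rb"))
for z in(190,200,210,220):
    p=atz(c,304,139,z);q=atz(c,304+31.5,139,z);print(z,p.round(1),"dia",2*np.linalg.norm(q-p).round(1))
a=atz(c,288,230,82);b=atz(c,336,227,82);print("front",a,b)
print("yellow cap",atz(c,506,160,120))
for z in(200,210,220,):print("blue",z,atz(c,5,161,z).round(1))
E
```

```text
190 [658.4 -55.6 190. ] dia 38.0
200 [659.2 -55.7 200. ] dia 36.4
210 [660.  -55.9 210. ] dia 35.0
220 [660.7 -56.  220. ] dia 33.4
front [567.86115671 -39.4962566   82.        ] [570.87014429 -83.87137312  82.        ]
yellow cap [ 637.3601295  -213.21120583  120.        ]
blue 200 [646.1 120.2 200. ]
blue 210 [647.4 112.7 210. ]
blue 220 [648.7 105.3 220. ]
```

```bash
python3 -m inch '[[0,20,-1,0,0],[0,20,-1,5,0],[0,20,0,20,0],[0,0,0,30,0],[0,0,0,15,0],[0,0,0,4,0],[0,0,0,0,0],[0,0,0,0,0]]' && python3 -m inch '[[0,0,0,5,0],[0,0,0,5,0],[0,0,0,5,0],[0,0,0,5,0],[0,0,0,5,0],[0,0,0,5,0],[0,0,0,0,0]]'
```

```text
t: 8.1
tool_pos: [660.5, -57.3, 224.2]
tcp_rot: [[1.0, -0.001, 0.001], [-0.001, -1.0, -0.0], [0.001, 0.0, -1.0]]
contact_force: [0.4, 0.7, 0.2]
finger_gap: 0.2
gripper_force: 0.0
t: 8.8
tool_pos: [659.9, -56.6, 192.3]
tcp_rot: [[1.0, 0.0, -0.001], [0.0, -1.0, 0.0], [-0.001, -0.0, -1.0]]
contact_force: [-0.2, -0.1, 0.6]
finger_gap: 0.5
gripper_force: 0.0
```

```bash
python3 -m inch '[[0,0,0,5,0],[0,0,0,5,0],[0,0,0,5,0],[0,0,0,5,0],[0,0,0,5,0],[0,0,0,5,0],[0,0,0,0,0]]'
```

```text
t: 9.5
tool_pos: [660.0, -56.6, 162.7]
tcp_rot: [[1.0, 0.0, -0.0], [0.0, -1.0, 0.0], [-0.0, -0.0, -1.0]]
contact_force: [-0.3, -0.7, 2.0]
finger_gap: 0.2
gripper_force: 0.8
```

```bash
python3 -m inch '[[0,0,0,5,0],[0,0,0,5,0],[0,0,0,5,0],[0,0,0,5,0],[0,0,0,5,0],[0,0,0,5,0]]' && python3 -m inch '[[0,0,0,5,0],[0,0,0,4,0],[0,0,0,2,0],[0,0,0,1,0],[0,0,0,1,0],[0,0,0,0,0],[0,0,0,0,0]]'
```

```text
t: 10.1
tool_pos: [660.1, -56.6, 133.6]
tcp_rot: [[1.0, 0.0, 0.0], [0.0, -1.0, -0.0], [0.0, 0.0, -1.0]]
contact_force: [-3.9, -0.2, 10.3]
finger_gap: 0.2
gripper_force: 5.4
t: 10.8
tool_pos: [660.1, -56.6, 120.5]
tcp_rot: [[1.0, 0.0, 0.0], [0.0, -1.0, -0.0], [0.0, 0.0, -1.0]]
contact_force: [-2.6, 1.1, 8.5]
finger_gap: -0.1
gripper_force: 4.0
```

```bash
python3 -m inch '[[0,0,0,1,0],[0,0,0,1,0],[0,0,0,1,0],[0,0,0,0,0],[0,0,0,0,0]]' && python3 -m inch '[[0,0,0,-20,0],[0,0,0,-45,0],[0,0,0,-45,0],[0,0,0,-45,0],[0,-20,-25,-15,0],[0,-20,-35,-10,0],[0,-20,-35,0,0],[0,0,-35,0,0]]' && python3 -m inch '[[0,0,-35,0,0],[0,0,0,0,0],[0,0,0,0,0]]' && python3 - <<'E'
from h import *
import pickle
c=wcam();cv2.imwrite("pics/w3.png",c["pixels"]);pickle.dump(c,open("w3.pkl","wb"))
E
```

```text
t: 11.3
tool_pos: [660.2, -56.6, 119.7]
tcp_rot: [[1.0, 0.0, 0.002], [0.0, -1.0, -0.0], [0.002, 0.0, -1.0]]
contact_force: [-9.1, 1.1, 25.7]
finger_gap: -0.1
gripper_force: 13.1
t: 12.1
tool_pos: [598.3, 74.5, 297.6]
tcp_rot: [[1.0, -0.0, 0.0], [-0.0, -1.0, -0.0], [0.0, 0.0, -1.0]]
contact_force: [0.9, -0.1, -0.1]
finger_gap: -0.2
gripper_force: 0.0
t: 12.4
tool_pos: [600.0, 108.9, 296.6]
tcp_rot: [[1.0, 0.002, -0.001], [0.002, -1.0, -0.0], [-0.001, 0.0, -1.0]]
contact_force: [-0.1, -0.1, 0.6]
finger_gap: 0.0
gripper_force: 0.0
```

View pics/w3.png

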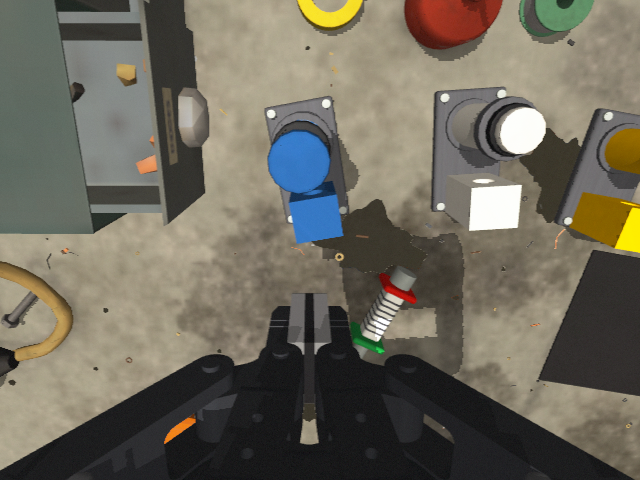

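```bash
python3 - <<'E'
from h import *
import pickle
c=pickle.load(open("w3.pkl","rb"))
for z in(190,200,210,220):
    p=atz(c,299,161,z);q=atz(c,299+31.3,161,z);print(z,p.round(1),"dia",2*np.linalg.norm(q-p).round(1))
a=atz(c,296,243,82);b=atz(c,343,236,82);print("front",a,b)
print("white cap",atz(c,518,130,120))
E
```

```text
190 [645.3 114.7 190. ] dia 38.4
200 [646.6 114.5 200. ] dia 36.8
210 [647.9 114.3 210. ] dia 35.2
220 [649.2 114.  220. ] dia 33.8
front [555.32669731 120.38689948  82.        ] [562.32926596  76.63214176  82.        ]
white cap [660.35563375 -51.66532373 120.        ]
```

```bash
python3 -m inch '[[0,16,-2,0,0],[0,16,-2,5,0],[0,16,-1,20,0],[0,0,0,30,0],[0,0,0,15,0],[0,0,0,4,0],[0,0,0,0,0],[0,0,0,0,0]]' && python3 -m inch '[[0,0,0,5,0],[0,0,0,5,0],[0,0,0,5,0],[0,0,0,5,0],[0,0,0,5,0],[0,0,0,5,0],[0,0,0,5,0]]' && python3 -m inch '[[0,0,0,5,0],[0,0,0,5,0],[0,0,0,5,0],[0,0,0,5,0],[0,0,0,5,0],[0,0,0,0,0]]'
```

```text
t: 13.25
tool_pos: [648.5, 112.8, 224.3]
tcp_rot: [[1.0, -0.001, 0.001], [-0.001, -1.0, -0.0], [0.001, 0.0, -1.0]]
contact_force: [0.3, 0.8, -0.1]
finger_gap: 0.0
gripper_force: 0.0
t: 13.95
tool_pos: [648.2, 113.3, 187.9]
tcp_rot: [[1.0, 0.0, 0.0], [0.0, -1.0, -0.0], [0.0, 0.0, -1.0]]
contact_force: [0.9, -0.7, 5.3]
finger_gap: 0.1
gripper_force: 2.3
t: 14.55
tool_pos: [648.1, 113.3, 162.7]
tcp_rot: [[1.0, 0.0, -0.0], [0.0, -1.0, -0.0], [-0.0, 0.0, -1.0]]
contact_force: [1.0, 0.1, 1.9]
finger_gap: 0.1
gripper_force: 0.9
```

```bash
python3 -m inch '[[0,0,0,5,0],[0,0,0,5,0],[0,0,0,5,0],[0,0,0,5,0],[0,0,0,5,0],[0,0,0,5,0]]' && python3 -m inch '[[0,0,0,5,0],[0,0,0,4,0],[0,0,0,2,0],[0,0,0,1,0],[0,0,0,1,0],[0,0,0,0,0]]' && python3 -m inch '[[0,0,0,1,0],[0,0,0,1,0],[0,0,0,1,0],[0,0,0,0,0],[0,0,0,0,0]]'
```

```text
t: 15.15
tool_pos: [648.1, 113.4, 133.7]
tcp_rot: [[1.0, 0.0, 0.001], [0.0, -1.0, -0.0], [0.001, 0.0, -1.0]]
contact_force: [-1.0, -1.5, 10.8]
finger_gap: 0.1
gripper_force: 5.4
t: 15.75
tool_pos: [648.1, 113.4, 120.5]
tcp_rot: [[1.0, 0.0, 0.0], [0.0, -1.0, -0.0], [0.0, 0.0, -1.0]]
contact_force: [-0.6, -0.4, 8.0]
finger_gap: -0.0
gripper_force: 4.0
t: 16.25
tool_pos: [648.3, 113.4, 119.7]
tcp_rot: [[1.0, 0.0, 0.002], [0.0, -1.0, -0.0], [0.002, 0.0, -1.0]]
contact_force: [-7.7, -1.4, 26.1]
finger_gap: 0.3
gripper_force: 13.0
```

All three are home (119.7 mm, force rising to 26 N). Now go to the gauge and turn to its direction.

```bash
python3 -m inch '[[0,0,0,-20,0],[0,0,0,-45,0],[0,-25,5,-30,0],[85,-35,16,0,0],[85,-35,17,0,-8],[85,-35,17,0,-8],[85,-35,17,0,-8],[85,-34,17,0,-8]]' && python3 -m inch '[[85,0,0,0,-8.5],[85,0,0,0,-8.5],[85,0,0,0,-8.5],[85,0,0,0,-8.5],[85,0,0,0,-8.5],[85,0,0,0,-8.5],[85,0,0,0,-8.5],[85,0,0,0,-8.5]]' && python3 -m inch '[[85,0,0,0,-8.5],[85,0,0,0,-8.5],[85,0,0,0,-8.5],[85,0,0,0,-8.5],[85,0,0,0,-8.5],[85,0,0,0,-8.5],[85,0,0,0,-4],[85,0,0,0,0]]' && python3 - <<'E'
from h import *
import pickle
c=wcam();cv2.imwrite("pics/w4.png",c["pixels"]);pickle.dump(c,open("w4.pkl","wb"));print(r.get_state()["joints"].round(1))
E
```

```text
t: 17.05
tool_pos: [465.6, -1.9, 211.8]
tcp_rot: [[0.844, 0.536, -0.001], [0.536, -0.844, 0.0], [-0.001, -0.001, -1.0]]
contact_force: [-0.2, -1.7, -0.3]
finger_gap: 72.0
gripper_force: 0.0
t: 17.85
tool_pos: [467.2, -1.6, 211.7]
tcp_rot: [[-0.18, 0.984, -0.002], [0.984, 0.18, 0.0], [0.001, -0.001, -1.0]]
contact_force: [-0.1, 0.8, -0.6]
finger_gap: 84.9
gripper_force: 0.0
t: 18.65
tool_pos: [467.3, -1.6, 211.7]
tcp_rot: [[-0.907, 0.422, -0.001], [0.422, 0.907, 0.0], [0.001, -0.0, -1.0]]
contact_force: [-0.2, -1.5, 0.1]
finger_gap: 85.0
gripper_force: 0.0
[ -8.3  16.8 112.   -0.   51.2 -73.2]
```

View pics/w4.png

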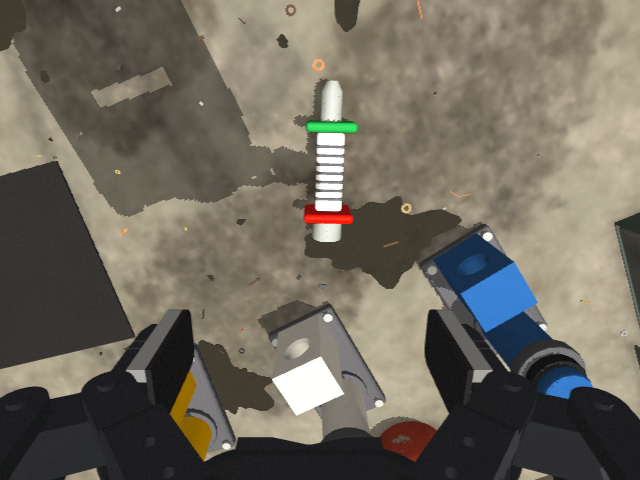

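The gauge lies upright in the picture: go tip (333,81), green flange (332,127), red flange (329,217), no-go end (327,238).

```bash
python3 - <<'E'
from h import *
import pickle
c=pickle.load(open("w4.pkl","rb"));s=r.get_state();R=np.array(s["tcp_rot"])
for z in(31,):
  h1=atz(c,331,134,z);h2=atz(c,328.5,210,z);print("handle",h1.round(1),h2.round(1),np.linalg.norm(h1-h2))
g=atz(c,332,127,40);n=atz(c,329,216,40);d=g-n;m=(g+n)/2
print(g,n,np.linalg.norm(d),np.degrees(np.arctan2(d[1],d[0])),"mid",m,(h1+h2)/2)
t=np.degrees(np.arctan2(R[1,0],R[0,0]));print("tool yaw",t,"shift tool",R.T@(m-s["tool_pos"]))
g=atz(c,333,81,20);n=atz(c,327,241,10);d=g-n;print(np.degrees(np.arctan2(d[1],d[0])),np.linalg.norm(d))
E
```

```text
handle [421.7  38.1  31. ] [476.5  11.5  31. ] 60.93131547353375
[416.59563714  40.64597386  40.        ] [478.99076306  10.39757197  40.        ] 69.34059097111286 154.13645396359516 mid [447.7932001   25.52177291  40.        ] [449.09849441  24.79244178  31.        ]
tool yaw 154.90539322681985 shift tool [ 29.03147094  16.31300294 171.83812548]
154.11140137068335 134.54229050628183
```

```bash
python3 -m inch '[[85,14,8,0,0.6],[85,14.5,8,20,0],[85,0,0,40,0],[85,0,0,40,0],[85,0,0,40,0],[60,0,0,30,0],[60,0,0,25,0],[60,0,0,10,0]]' && python3 -m inch '[[60,0,0,2,0],[50,0,0,0,0],[10,0,0,0,0],[10,0,0,0,0],[10,0,0,0,0],[10,0,0,0,0],[10,0,0,0,0],[10,0,0,0,0]]' 70
```

```text
t: 19.5
tool_pos: [447.8, 25.0, 5.2]
tcp_rot: [[-0.901, 0.434, -0.003], [0.434, 0.901, 0.0], [0.003, -0.001, -1.0]]
contact_force: [-0.2, -0.5, -0.7]
finger_gap: 60.0
gripper_force: 0.0
t: 20.3
tool_pos: [449.3, 24.9, 6.5]
tcp_rot: [[-0.902, 0.432, 0.002], [0.432, 0.902, -0.0], [-0.002, 0.001, -1.0]]
contact_force: [-1.1, -0.5, 9.4]
finger_gap: 21.2
gripper_force: 68.7
```

```bash
python3 -m inch '[[10,0,0,-10,0],[10,0,0,-20,0],[10,0,0,-20,0],[10,0,0,0,8.5],[10,0,0,0,8.5],[10,0,0,0,8.5],[10,0,0,0,8.5],[10,0,0,0,8.5]]' && python3 -m inch '[[10,0,0,0,8.5],[10,0,0,0,8.5],[10,0,0,0,8.5],[10,0,0,0,8.5],[10,0,0,0,8.5],[10,0,0,0,8.5],[10,0,0,0,8.5],[10,0,0,0,8.5]]' && python3 -m inch '[[10,0,0,0,8.5],[10,0,0,0,8.5],[10,0,0,0,8.5],[10,0,0,0,8.5],[10,25,-20,0,0],[10,0,-34,0,0],[10,0,0,0,0],[10,0,0,0,0]]' && python3 - <<'E'
from h import *
import pickle
c=wcam();cv2.imwrite("pics/w5.png",c["pixels"]);pickle.dump(c,open("w5.pkl","wb"))
E
```

```text
t: 21.1
tool_pos: [448.8, 24.9, 56.2]
tcp_rot: [[-0.367, 0.93, 0.001], [0.93, 0.367, -0.0], [-0.0, 0.001, -1.0]]
contact_force: [0.2, -0.0, -2.1]
finger_gap: 21.1
gripper_force: 68.8
t: 21.9
tool_pos: [448.8, 24.9, 56.2]
tcp_rot: [[0.725, 0.689, 0.001], [0.689, -0.725, -0.0], [0.0, 0.001, -1.0]]
contact_force: [0.1, -0.2, -2.0]
finger_gap: 20.8
gripper_force: 68.8
t: 22.7
tool_pos: [464.0, 82.8, 55.9]
tcp_rot: [[0.985, 0.174, 0.001], [0.174, -0.985, -0.0], [0.0, 0.0, -1.0]]
contact_force: [-0.6, -0.2, -2.1]
finger_gap: 20.6
gripper_force: 69.0
```

View pics/w5.png

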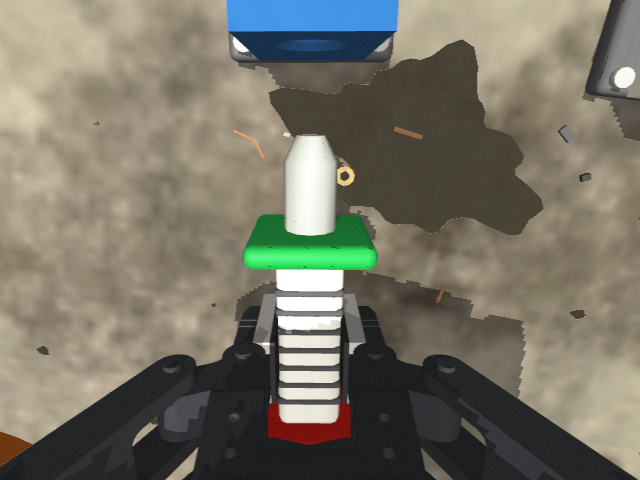

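Blue lug's top front edge runs (228,31)-(398,32), square to the tool; plug axis at column ≈311, bore ≈313.

```bash
cat >> h.py <<'E'
def lugtool(c,l,rr,z=82):
    """front top edge corners (pixels) of a lug -> tool-frame offset of the mouth centre and yaw error"""
    s=r.get_state();R=np.array(s["tcp_rot"]);P=np.array(s["tool_pos"])
    a,b=[R.T@(atz(c,*q,z)-P) for q in(l,rr)]
    e=b-a;print("mouth tool x,y",((a+b)/2)[:2].round(2),"w",np.linalg.norm(e[:2]).round(1),"turn",np.degrees(np.arctan2(-e[0],e[1])).round(2),"world",((atz(c,*l,z)+atz(c,*rr,z))/2).round(1))
E
python3 - <<'E'
from h import *
import pickle
c=pickle.load(open("w5.pkl","rb"));s=r.get_state();R=np.array(s["tcp_rot"]);P=np.array(s["tool_pos"])
im=c["pixels"].astype(int)
for v in(5,15,25,29): 
    m=np.where((im[v,:,0]>150)&(im[v,:,2]<100))[0];print(v,m.min(),m.max())
for u in(235,260,300,350,390):
    m=np.where(im[:60,u,0]>190)[0];print(u,m.max() if len(m) else None)
lugtool(c,(228,31),(398,31))
for n,q,z in(("tip",(311,137),69.5),("plugbase",(310,228),69.5)): print(n,R.T@(atz(c,*q,z)-P))
for z in(86,90,94): print(z,np.linalg.norm(atz(c,244,257,z)-atz(c,377,257,z)))
E
```

```text
5 227 397
15 228 396
25 228 396
29 229 396
235 47
260 30
300 30
350 30
390 30
mouth tool x,y [96.2  0.5] w 44.5 turn -0.14 world [558.9  98.4  82. ]
tip [ 68.28012083   0.1508639  -13.6115595 ]
plugbase [ 38.61513388  -0.06712376 -13.62720012]
86 39.752502427775184
90 38.346486127487005
94 36.9404698271988
```

```bash
python3 -m inch '[[10,0,0.3,7,0],[10,0,0,7.5,0],[10,0,0,0,0],[10,8,0,0,0],[10,8,0,0,0],[10,8,0,0,0],[10,4,0,0,0],[10,4,0,0,0]]' && python3 -m inch '[[10,4,0,0,0],[10,4,0,0,0],[10,4,0,0,0],[10,0,0,0,0]]'
```

```text
t: 23.55
tool_pos: [496.2, 87.7, 40.8]
tcp_rot: [[0.985, 0.172, 0.0], [0.172, -0.985, -0.0], [0.0, 0.0, -1.0]]
contact_force: [0.4, 0.6, -1.5]
finger_gap: 20.5
gripper_force: 69.1
t: 23.95
tool_pos: [508.0, 89.7, 40.8]
tcp_rot: [[0.985, 0.172, 0.001], [0.172, -0.985, -0.0], [0.0, 0.0, -1.0]]
contact_force: [0.0, -0.1, -1.4]
finger_gap: 20.4
gripper_force: 69.1
```

```bash
python3 -m inch '[[10,4,0,0,0],[10,3,0,0,0],[10,3,0,0,0],[10,0,0,0,0]]' && python3 -m inch '[[10,1,0,0,0],[10,0.5,0,0,0],[10,0,0,0,0]]'
```

```text
t: 24.35
tool_pos: [517.8, 91.4, 40.8]
tcp_rot: [[0.985, 0.172, 0.0], [0.172, -0.985, -0.0], [0.0, 0.0, -1.0]]
contact_force: [0.2, 0.7, -2.3]
finger_gap: 21.1
gripper_force: 69.1
t: 24.65
tool_pos: [518.8, 91.6, 40.8]
tcp_rot: [[0.985, 0.172, 0.0], [0.172, -0.985, -0.0], [-0.0, 0.0, -1.0]]
contact_force: [-0.2, -0.2, -1.8]
finger_gap: 20.8
gripper_force: 69.1
```

```bash
python3 -m inch '[[10,0.7,0,0,0],[10,0,0,0,0]]' && python3 -m inch '[[10,0.7,0,0,0],[10,0,0,0,0]]' && python3 -m inch '[[10,0.7,0,0,0],[10,0,0,0,0]]'
```

```text
t: 24.85
tool_pos: [519.6, 91.8, 40.8]
tcp_rot: [[0.985, 0.172, 0.0], [0.172, -0.985, -0.0], [0.0, 0.0, -1.0]]
contact_force: [-0.3, -0.6, -1.2]
finger_gap: 20.4
gripper_force: 69.1
t: 25.05
tool_pos: [520.2, 91.9, 40.8]
tcp_rot: [[0.985, 0.172, -0.0], [0.172, -0.985, -0.0], [-0.0, 0.0, -1.0]]
contact_force: [-0.3, 0.2, -1.0]
finger_gap: 20.7
gripper_force: 69.1
t: 25.25
tool_pos: [520.3, 91.9, 40.7]
tcp_rot: [[0.985, 0.172, -0.002], [0.172, -0.985, -0.0], [-0.002, -0.0, -1.0]]
contact_force: [-3.9, -1.5, 0.4]
finger_gap: 20.7
gripper_force: 69.4
```

```bash
python3 -m inch '[[10,0.7,0,0,0],[10,0,0,0,0]]' && python3 -m inch '[[10,-5,0,0,0],[10,-15,0,0,0],[10,-20,0,0,0],[10,-20,0,0,0],[10,-8,0,0,0],[10,0,0,0,-8.57],[10,0,0,0,-8.57],[10,0,0,0,-8.57]]' && python3 -m inch '[[10,0,0,0,-8.57],[10,0,0,0,-8.57],[10,0,0,0,-8.57],[10,0,0,0,-8.57],[10,0,0,0,-8.57],[10,0,0,0,-8.57],[10,0,0,0,-8.57],[10,0,0,0,-8.57]]' && python3 -m inch '[[10,0,0,0,-8.57],[10,0,0,0,-8.57],[10,0,0,0,-8.57],[10,0,0,0,-8.57],[10,0,0,0,-8.57],[10,0,0,0,-8.57],[10,0,0,0,-8.57],[10,0,0,0,-8.57]]' && python3 -m inch '[[10,0,0,0,-8.57],[10,0,0,0,-8.57],[10,0,0,0,0],[10,0,0,0,0]]' && python3 - <<'E'
from h import *
import pickle
c=wcam();cv2.imwrite("pics/w6.png",c["pixels"]);pickle.dump(c,open("w6.pkl","wb"))
E
```

```text
t: 25.45
tool_pos: [520.3, 92.0, 40.6]
tcp_rot: [[0.985, 0.172, -0.003], [0.172, -0.985, -0.0], [-0.003, -0.0, -1.0]]
contact_force: [-7.9, -2.7, 1.8]
finger_gap: 20.7
gripper_force: 69.6
t: 26.25
tool_pos: [455.5, 80.5, 40.9]
tcp_rot: [[0.809, 0.587, 0.002], [0.587, -0.809, 0.0], [0.001, 0.001, -1.0]]
contact_force: [0.2, -0.1, -1.0]
finger_gap: 21.1
gripper_force: 69.1
t: 27.05
tool_pos: [455.5, 80.5, 40.9]
tcp_rot: [[-0.251, 0.968, 0.002], [0.968, 0.251, 0.0], [-0.0, 0.002, -1.0]]
contact_force: [-0.7, 0.5, -0.9]
finger_gap: 20.7
gripper_force: 69.1
t: 27.85
tool_pos: [455.6, 80.5, 40.9]
tcp_rot: [[-0.993, 0.12, 0.002], [0.12, 0.993, -0.0], [-0.002, 0.0, -1.0]]
contact_force: [1.3, 0.1, -1.3]
finger_gap: 20.7
gripper_force: 69.1
t: 28.25
tool_pos: [455.1, 80.5, 40.8]
tcp_rot: [[-0.986, -0.167, 0.001], [-0.167, 0.986, -0.0], [-0.001, -0.0, -1.0]]
contact_force: [-0.9, 0.4, -1.4]
finger_gap: 20.7
gripper_force: 69.1
```

View pics/w6.png

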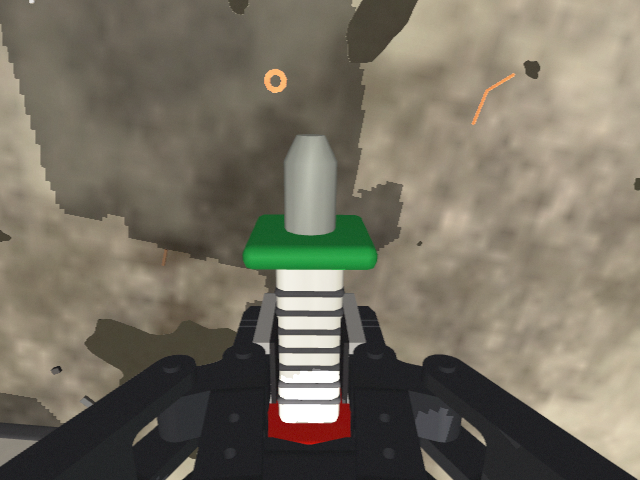

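```bash
python3 -m inch '[[10,-15,0,0,-0.3],[10,-15,0,0,0],[10,-10,0,0,0],[10,-4,0,0,0],[10,-1.5,0,0,0],[10,0,0,0,0]]' && python3 -m inch '[[10,-0.8,0,0,0],[10,-0.8,0,0,0],[10,0,0,0,0]]' && python3 -m inch '[[10,-0.8,0,0,0],[10,0,0,0,0]]'
```

```text
t: 28.9
tool_pos: [499.0, 88.4, 40.7]
tcp_rot: [[-0.984, -0.176, -0.0], [-0.176, 0.984, -0.0], [0.001, -0.0, -1.0]]
contact_force: [-0.3, -0.7, -1.6]
finger_gap: 20.6
gripper_force: 69.1
t: 29.2
tool_pos: [501.0, 88.7, 40.8]
tcp_rot: [[-0.984, -0.177, 0.0], [-0.177, 0.984, -0.0], [-0.0, -0.0, -1.0]]
contact_force: [1.0, -0.6, -1.7]
finger_gap: 20.8
gripper_force: 69.1
t: 29.4
tool_pos: [501.8, 88.8, 40.8]
tcp_rot: [[-0.984, -0.177, 0.0], [-0.177, 0.984, -0.0], [-0.0, -0.0, -1.0]]
contact_force: [0.5, -0.5, -2.0]
finger_gap: 20.4
gripper_force: 69.1
```

```bash
python3 -m inch '[[10,-0.7,0,0,0],[10,0,0,0,0]]' && python3 -m inch '[[10,-0.6,0,0,0],[10,0,0,0,0]]' && python3 -m inch '[[10,-0.6,0,0,0],[10,0,0,0,0]]'
```

```text
t: 29.6
tool_pos: [502.0, 88.9, 40.7]
tcp_rot: [[-0.984, -0.177, -0.001], [-0.177, 0.984, -0.0], [0.001, 0.0, -1.0]]
contact_force: [-2.3, -1.5, -1.2]
finger_gap: 21.1
gripper_force: 69.1
t: 29.8
tool_pos: [502.1, 88.9, 40.6]
tcp_rot: [[-0.984, -0.177, -0.002], [-0.177, 0.984, -0.0], [0.002, 0.0, -1.0]]
contact_force: [-6.2, -1.8, 1.6]
finger_gap: 20.5
gripper_force: 69.4
t: 30.0
tool_pos: [502.1, 89.0, 40.6]
tcp_rot: [[-0.984, -0.177, -0.004], [-0.177, 0.984, -0.0], [0.004, 0.0, -1.0]]
contact_force: [-7.7, -2.4, 1.1]
finger_gap: 21.1
gripper_force: 69.5
```

```bash
python3 -m inch '[[10,5,0,0,0],[10,25,0,0,0],[10,25,0,0,0],[10,0,0,0,8.5],[10,0,0,0,8.5],[10,0,0,0,8.5],[10,0,0,0,8.5],[10,0,0,0,8.5]]' && python3 -m inch '[[10,0,0,0,8.5],[10,0,0,0,8.5],[10,0,0,0,8.5],[10,0,0,0,8.5],[10,0,0,0,8.5],[10,0,0,0,8.5],[10,0,0,0,8.5],[10,0,0,0,8.5]]' && python3 -m inch '[[10,0,0,0,8.5],[10,0,0,0,8.5],[10,0,0,0,8.5],[10,0,0,0,8.5],[10,0,0,0,8.5],[10,0,0,0,8.5],[10,0,0,0,8.5],[10,0,0,0,8.5]]' && python3 -m inch '[[10,0,0,0,8.5],[10,0,0,0,8.5],[10,0,20,-7,1.4],[10,5,38,-7,0],[10,5,38,0,0],[10,5,38,0,0],[10,5,38,0,0],[10,5,38,0,0]]' && python3 -m inch '[[10,5,38,0,0],[10,7.5,18,0,0],[10,0,0,0,0],[10,0,0,0,0]]' && python3 - <<'E'
from h import *
import pickle
c=wcam();cv2.imwrite("pics/w7.png",c["pixels"]);pickle.dump(c,open("w7.pkl","wb"))
E
```

```text
t: 30.8
tool_pos: [449.9, 79.4, 40.9]
tcp_rot: [[-0.842, 0.54, 0.001], [0.54, 0.842, -0.0], [-0.001, 0.001, -1.0]]
contact_force: [-0.5, -0.0, -1.8]
finger_gap: 20.8
gripper_force: 69.0
t: 31.6
tool_pos: [449.9, 79.5, 40.9]
tcp_rot: [[0.185, 0.983, 0.001], [0.983, -0.185, -0.0], [0.0, 0.001, -1.0]]
contact_force: [0.5, 0.3, -1.4]
finger_gap: 20.8
gripper_force: 69.0
t: 32.4
tool_pos: [449.9, 79.5, 40.9]
tcp_rot: [[0.981, 0.196, 0.001], [0.196, -0.981, 0.0], [0.001, 0.0, -1.0]]
contact_force: [-0.2, -0.3, -2.1]
finger_gap: 20.9
gripper_force: 69.0
t: 33.2
tool_pos: [450.4, -133.8, 55.0]
tcp_rot: [[0.993, -0.117, 0.001], [-0.117, -0.993, -0.001], [0.001, 0.0, -1.0]]
contact_force: [0.4, 0.7, -2.0]
finger_gap: 20.6
gripper_force: 69.0
t: 33.6
tool_pos: [456.0, -188.8, 54.7]
tcp_rot: [[0.993, -0.118, -0.0], [-0.118, -0.993, 0.0], [-0.0, -0.0, -1.0]]
contact_force: [0.4, 0.3, -1.7]
finger_gap: 20.8
gripper_force: 69.1
```

View pics/w7.png

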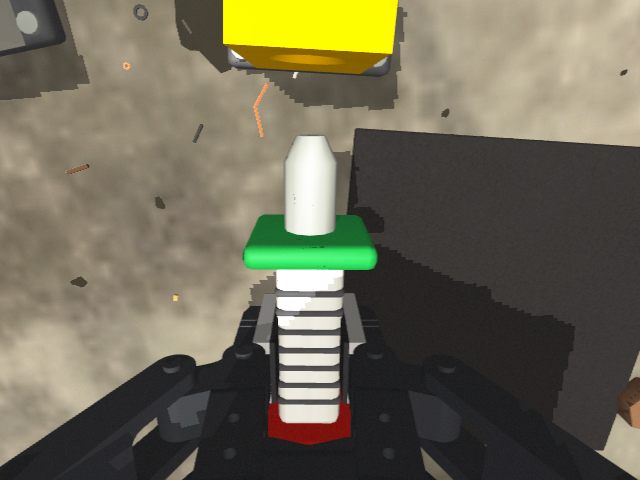

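Yellow lug front edge runs (223,44)-(394,54), slanted about 3°; the gauge is unchanged in the grip.

```bash
python3 - <<'E'
from h import *
import pickle
c=pickle.load(open("w7.pkl","rb"));im=c["pixels"].astype(int)
us=[230,260,300,340,370,385];vs=[]
for u in us: vs.append(np.where(im[:70,u,2]>235)[0].max())
p=np.polyfit(us,vs,1);print(vs,p)
for v in(10,25,40):
    m=np.where((im[v,:,2]>235)&(im[v,:,0]<80))[0];print(v,m.min(),m.max())
lugtool(c,(223,np.polyval(p,223)+.7),(394,np.polyval(p,394)+.7))
c=pickle.load(open("w5.pkl","rb"))
E
```

```text
[np.int64(43), np.int64(45), np.int64(47), np.int64(50), np.int64(52), np.int64(52)] [ 0.0607667  29.07579409]
10 223 396
25 223 394
40 223 393
mouth tool x,y [92.04  0.84] w 44.9 turn 3.16 world [ 547.3 -199.8   82. ]
```

```bash
python3 -m inch '[[10,0,-2,0,3.1],[10,0,-2.2,7,0],[10,0,0,7,0],[10,0,0,0,0],[10,8,0,0,0],[10,8,0,0,0],[10,4,0,0,0],[10,4,0,0,0]]' && python3 -m inch '[[10,4,0,0,0],[10,4,0,0,0],[10,4,0,0,0],[10,0,0,0,0]]' && python3 -m inch '[[10,4,0,0,0],[10,4,0,0,0],[10,4,0,0,0],[10,3,0,0,0],[10,0,0,0,0]]'
```

```text
t: 34.45
tool_pos: [480.9, -189.3, 40.9]
tcp_rot: [[0.985, -0.17, 0.0], [-0.17, -0.985, -0.0], [0.0, 0.0, -1.0]]
contact_force: [0.2, 0.6, -1.7]
finger_gap: 20.5
gripper_force: 69.1
t: 34.85
tool_pos: [492.7, -191.3, 40.8]
tcp_rot: [[0.985, -0.171, 0.0], [-0.171, -0.985, -0.0], [0.0, 0.0, -1.0]]
contact_force: [0.2, 0.4, -2.3]
finger_gap: 20.7
gripper_force: 69.1
t: 35.35
tool_pos: [507.4, -193.8, 40.8]
tcp_rot: [[0.985, -0.171, 0.0], [-0.171, -0.985, -0.0], [0.0, 0.0, -1.0]]
contact_force: [-0.2, 0.7, -1.9]
finger_gap: 20.6
gripper_force: 69.1
```

```bash
python3 -m inch '[[10,1,0,0,0],[10,0.7,0,0,0],[10,0,0,0,0]]' && python3 -m inch '[[10,0.7,0,0,0],[10,0,0,0,0]]' && python3 -m inch '[[10,0.7,0,0,0],[10,0,0,0,0]]'
```

```text
t: 35.65
tool_pos: [508.5, -194.0, 40.8]
tcp_rot: [[0.985, -0.171, -0.0], [-0.171, -0.985, 0.0], [-0.0, -0.0, -1.0]]
contact_force: [-0.5, 0.1, -2.4]
finger_gap: 20.9
gripper_force: 69.2
t: 35.85
tool_pos: [508.6, -193.9, 40.7]
tcp_rot: [[0.985, -0.171, -0.002], [-0.171, -0.985, 0.001], [-0.002, -0.0, -1.0]]
contact_force: [-5.1, 0.1, 0.7]
finger_gap: 20.7
gripper_force: 69.4
t: 36.05
tool_pos: [508.6, -193.9, 40.6]
tcp_rot: [[0.985, -0.17, -0.003], [-0.17, -0.985, 0.001], [-0.003, -0.001, -1.0]]
contact_force: [-8.8, -0.7, 1.4]
finger_gap: 20.5
gripper_force: 69.6
```

```bash
python3 -m inch '[[10,-5,0,0,0],[10,-15,0,0,0],[10,-20,0,0,0],[10,-20,0,0,0],[10,-8,0,0,0],[10,0,0,0,-8.57],[10,0,0,0,-8.57],[10,0,0,0,-8.57]]' && python3 -m inch '[[10,0,0,0,-8.57],[10,0,0,0,-8.57],[10,0,0,0,-8.57],[10,0,0,0,-8.57],[10,0,0,0,-8.57],[10,0,0,0,-8.57],[10,0,0,0,-8.57],[10,0,0,0,-8.57]]' && python3 -m inch '[[10,0,0,0,-8.57],[10,0,0,0,-8.57],[10,0,0,0,-8.57],[10,0,0,0,-8.57],[10,0,0,0,-8.57],[10,0,0,0,-8.57],[10,0,0,0,-8.57],[10,0,0,0,-8.57]]' && python3 -m inch '[[10,0,0,0,-8.57],[10,0,0,0,-8.57],[10,0,0,0,0],[10,0,0,0,0]]'
```

```text
t: 36.85
tool_pos: [443.7, -183.0, 41.0]
tcp_rot: [[0.96, 0.279, 0.001], [0.279, -0.96, -0.001], [0.001, 0.001, -1.0]]
contact_force: [0.1, -0.8, -2.5]
finger_gap: 20.7
gripper_force: 69.2
t: 37.65
tool_pos: [443.7, -182.9, 40.9]
tcp_rot: [[0.091, 0.996, 0.001], [0.996, -0.091, -0.001], [-0.001, 0.001, -1.0]]
contact_force: [-0.9, 0.1, -2.1]
finger_gap: 20.6
gripper_force: 69.2
t: 38.45
tool_pos: [443.7, -183.0, 40.9]
tcp_rot: [[-0.894, 0.448, 0.001], [0.448, 0.894, -0.001], [-0.001, -0.0, -1.0]]
contact_force: [-0.8, 0.8, -1.6]
finger_gap: 20.4
gripper_force: 69.2
t: 38.85
tool_pos: [443.4, -182.8, 40.8]
tcp_rot: [[-0.984, 0.176, 0.001], [0.176, 0.984, -0.0], [-0.001, -0.0, -1.0]]
contact_force: [0.1, -0.1, -1.3]
finger_gap: 21.0
gripper_force: 69.1
```

```bash
python3 -m inch '[[10,-15,0,0,-0.2],[10,-15,0,0,0],[10,-10,0,0,0],[10,-4,0,0,0],[10,-1.5,0,0,0],[10,0,0,0,0]]' && python3 -m inch '[[10,-0.8,0,0,0],[10,-0.5,0,0,0],[10,0,0,0,0]]' && python3 -m inch '[[10,-0.7,0,0,0],[10,0,0,0,0]]' && python3 -m inch '[[10,-0.6,0,0,0],[10,0,0,0,0]]'
```

```text
t: 39.45
tool_pos: [487.5, -190.2, 40.7]
tcp_rot: [[-0.986, 0.168, -0.0], [0.168, 0.986, 0.0], [0.0, 0.0, -1.0]]
contact_force: [0.7, -0.1, -1.9]
finger_gap: 21.1
gripper_force: 69.1
t: 39.75
tool_pos: [489.0, -190.6, 40.8]
tcp_rot: [[-0.986, 0.168, 0.0], [0.168, 0.986, -0.0], [-0.0, -0.0, -1.0]]
contact_force: [-0.4, -0.8, -1.1]
finger_gap: 20.6
gripper_force: 69.1
t: 39.95
tool_pos: [489.9, -190.7, 40.8]
tcp_rot: [[-0.986, 0.168, 0.0], [0.168, 0.986, -0.0], [-0.0, -0.0, -1.0]]
contact_force: [-0.4, 0.3, -2.1]
finger_gap: 21.2
gripper_force: 69.1
t: 40.15
tool_pos: [490.2, -190.7, 40.7]
tcp_rot: [[-0.986, 0.168, -0.0], [0.168, 0.986, 0.0], [0.0, 0.0, -1.0]]
contact_force: [-2.4, 0.5, -1.2]
finger_gap: 20.5
gripper_force: 69.2
```

```bash
python3 -m inch '[[10,-0.6,0,0,0],[10,0,0,0,0]]' && python3 -m inch '[[10,-0.4,0,0,0],[10,0,0,0,0]]' && python3 -m inch '[[10,5,0,0,0],[10,25,0,0,0],[10,20,0,0,0],[10,0,0,0,8.57],[10,0,0,0,8.57],[10,0,0,0,8.57],[10,0,0,0,8.57],[10,0,0,0,8.57]]' && python3 -m inch '[[10,0,0,0,8.57],[10,0,0,0,8.57],[10,0,0,0,8.57],[10,0,0,0,8.57],[10,0,0,0,8.57],[10,0,0,0,8.57],[10,0,0,0,8.57],[10,0,0,0,8.57]]' && python3 -m inch '[[10,0,0,0,8.57],[10,0,0,0,8.57],[10,0,0,0,8.57],[10,0,0,0,8.57],[10,0,0,0,8.57],[10,0,0,0,8.57],[10,0,0,0,3.9],[10,0,0,0,0]]' && python3 -m inch '[[10,8,-20,-7,0],[10,10,-30,-7,0],[10,10,-30,0,0],[10,12,-32,0,0],[10,0,0,0,0],[10,0,0,0,0]]' && python3 - <<'E'
from h import *
import pickle
c=wcam();cv2.imwrite("pics/w8.png",c["pixels"]);pickle.dump(c,open("w8.pkl","wb"))
E
```

```text
t: 40.35
tool_pos: [490.3, -190.6, 40.7]
tcp_rot: [[-0.986, 0.168, -0.002], [0.168, 0.986, 0.001], [0.002, 0.0, -1.0]]
contact_force: [-4.6, 0.2, 0.1]
finger_gap: 21.1
gripper_force: 69.4
t: 40.55
tool_pos: [490.3, -190.6, 40.7]
tcp_rot: [[-0.986, 0.168, -0.002], [0.168, 0.986, 0.001], [0.002, 0.001, -1.0]]
contact_force: [-7.5, 0.3, 1.8]
finger_gap: 20.4
gripper_force: 69.5
t: 41.35
tool_pos: [442.3, -182.7, 40.9]
tcp_rot: [[-0.604, 0.797, 0.001], [0.797, 0.604, -0.001], [-0.001, 0.0, -1.0]]
contact_force: [-0.9, -0.1, -1.9]
finger_gap: 20.5
gripper_force: 69.0
t: 42.15
tool_pos: [442.4, -182.7, 40.9]
tcp_rot: [[0.521, 0.853, 0.001], [0.853, -0.521, -0.001], [0.0, 0.001, -1.0]]
contact_force: [-0.2, 0.3, -1.9]
finger_gap: 20.6
gripper_force: 69.0
t: 42.95
tool_pos: [442.3, -182.6, 40.9]
tcp_rot: [[0.998, 0.062, 0.001], [0.062, -0.998, -0.001], [0.001, 0.001, -1.0]]
contact_force: [0.4, -0.7, -1.0]
finger_gap: 20.4
gripper_force: 69.0
t: 43.55
tool_pos: [475.2, -67.8, 54.8]
tcp_rot: [[0.998, 0.067, 0.001], [0.067, -0.998, -0.0], [0.001, 0.0, -1.0]]
contact_force: [0.4, -0.2, -1.5]
finger_gap: 20.8
gripper_force: 69.2
```

View pics/w8.png

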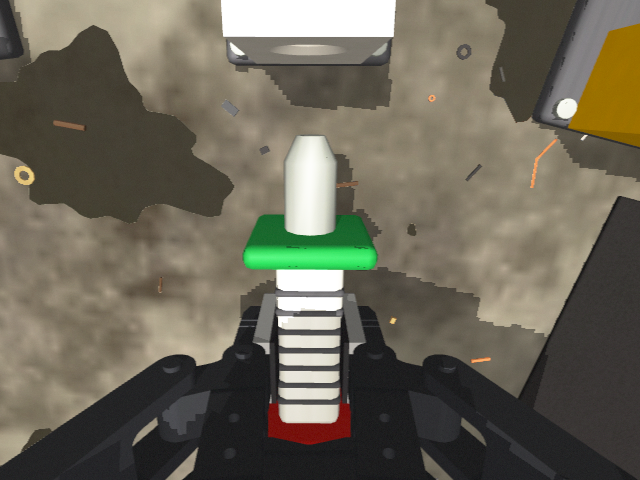

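White lug front edge runs (222,37)-(395,37), square to the tool; gauge unchanged in the grip.

```bash
python3 - <<'E'
from h import *
import pickle
c=pickle.load(open("w8.pkl","rb"));im=c["pixels"].astype(int)
us=[228,260,300,340,370,390];vs=[np.where(im[:70,u].min(1)>245)[0].max() for u in us]
p=np.polyfit(us,vs,1);print(vs,p)
for v in(10,25,34):
    m=np.where(im[v].min(1)>245)[0];print(v,m.min(),m.max())
lugtool(c,(222,np.polyval(p,222)+.7),(395,np.polyval(p,395)+.7))
E
```

```text
[np.int64(35), np.int64(36), np.int64(36), np.int64(36), np.int64(36), np.int64(36)] [4.31320504e-03 3.44761115e+01]
10 222 394
25 223 393
34 223 392
mouth tool x,y [94.94 -0.77] w 45.0 turn 0.05 world [569.7 -61.5  82. ]
```

```bash
python3 -m inch '[[10,0,-1.1,7,0.1],[10,0,0,7,0],[10,0,0,0,0],[10,8,0,0,0],[10,8,0,0,0],[10,8,0,0,0],[10,4,0,0,0],[10,4,0,0,0]]' && python3 -m inch '[[10,4,0,0,0],[10,4,0,0,0],[10,4,0,0,0],[10,0,0,0,0]]' && python3 -m inch '[[10,4,0,0,0],[10,4,0,0,0],[10,2,0,0,0],[10,1,0,0,0],[10,0,0,0,0]]' && python3 -m inch '[[10,0.7,0,0,0],[10,0,0,0,0]]' && python3 -m inch '[[10,0.7,0,0,0],[10,0,0,0,0]]'
```

```text
t: 44.4
tool_pos: [507.3, -65.1, 40.8]
tcp_rot: [[0.998, 0.062, 0.0], [0.062, -0.998, -0.0], [0.0, 0.0, -1.0]]
contact_force: [-0.5, 0.3, -2.1]
finger_gap: 20.9
gripper_force: 69.2
t: 44.8
tool_pos: [519.3, -64.5, 40.8]
tcp_rot: [[0.998, 0.061, 0.0], [0.061, -0.998, -0.0], [0.0, 0.0, -1.0]]
contact_force: [0.5, 0.8, -1.3]
finger_gap: 20.8
gripper_force: 69.2
t: 45.3
tool_pos: [529.9, -63.8, 40.7]
tcp_rot: [[0.998, 0.061, -0.0], [0.061, -0.998, -0.0], [-0.0, 0.0, -1.0]]
contact_force: [0.5, 0.6, -1.2]
finger_gap: 20.9
gripper_force: 69.2
t: 45.5
tool_pos: [530.5, -63.7, 40.8]
tcp_rot: [[0.998, 0.061, 0.0], [0.061, -0.998, -0.0], [0.0, 0.0, -1.0]]
contact_force: [0.4, -0.1, -2.2]
finger_gap: 20.5
gripper_force: 69.2
t: 45.7
tool_pos: [530.6, -63.7, 40.7]
tcp_rot: [[0.998, 0.061, -0.001], [0.061, -0.998, 0.0], [-0.001, -0.0, -1.0]]
contact_force: [-4.5, -1.4, 0.3]
finger_gap: 20.6
gripper_force: 69.5
```

```bash
python3 -m inch '[[10,0.7,0,0,0],[10,0,0,0,0]]' && python3 -m inch '[[10,-5,0,0,0],[10,-15,0,0,0],[10,-20,0,0,0],[10,-20,0,0,0],[10,-8,0,0,0],[10,0,0,0,-8.57],[10,0,0,0,-8.57],[10,0,0,0,-8.57]]' && python3 -m inch '[[10,0,0,0,-8.57],[10,0,0,0,-8.57],[10,0,0,0,-8.57],[10,0,0,0,-8.57],[10,0,0,0,-8.57],[10,0,0,0,-8.57],[10,0,0,0,-8.57],[10,0,0,0,-8.57]]' && python3 -m inch '[[10,0,0,0,-8.57],[10,0,0,0,-8.57],[10,0,0,0,-8.57],[10,0,0,0,-8.57],[10,0,0,0,-8.57],[10,0,0,0,-8.57],[10,0,0,0,-8.57],[10,0,0,0,-8.57]]' && python3 -m inch '[[10,0,0,0,-8.57],[10,0,0,0,-8.57],[10,0,0,0,0],[10,0,0,0,0],[10,0,0,0,0]]'
```

```text
t: 45.9
tool_pos: [530.6, -63.6, 40.6]
tcp_rot: [[0.998, 0.061, -0.003], [0.061, -0.998, 0.0], [-0.003, -0.0, -1.0]]
contact_force: [-8.4, -3.1, 0.7]
finger_gap: 20.6
gripper_force: 69.7
t: 46.7
tool_pos: [464.8, -68.0, 41.0]
tcp_rot: [[0.87, 0.493, 0.002], [0.493, -0.87, -0.0], [0.001, 0.001, -1.0]]
contact_force: [-0.6, 0.1, -3.3]
finger_gap: 20.5
gripper_force: 69.2
t: 47.5
tool_pos: [464.8, -68.0, 40.9]
tcp_rot: [[-0.141, 0.99, 0.001], [0.99, 0.141, -0.0], [-0.001, 0.001, -1.0]]
contact_force: [1.0, 0.9, -2.2]
finger_gap: 20.9
gripper_force: 69.3
t: 48.3
tool_pos: [464.9, -67.9, 40.9]
tcp_rot: [[-0.973, 0.23, 0.001], [0.23, 0.973, -0.0], [-0.001, -0.0, -1.0]]
contact_force: [0.5, 1.3, -2.4]
finger_gap: 21.1
gripper_force: 69.3
t: 48.8
tool_pos: [464.3, -67.8, 40.8]
tcp_rot: [[-0.998, -0.057, 0.0], [-0.057, 0.998, -0.0], [-0.0, -0.0, -1.0]]
contact_force: [0.2, -0.7, -1.9]
finger_gap: 20.8
gripper_force: 69.2
```

```bash
python3 -m inch '[[10,-15,0,0,-0.2],[10,-15,0,0,0],[10,-10,0,0,0],[10,-4,0,0,0],[10,-1.5,0,0,0],[10,0,0,0,0]]' && python3 -m inch '[[10,-0.8,0,0,0],[10,-0.7,0,0,0],[10,0,0,0,0]]' && python3 -m inch '[[10,-0.7,0,0,0],[10,0,0,0,0]]' && python3 -m inch '[[10,-0.6,0,0,0],[10,0,0,0,0]]' && python3 -m inch '[[10,-0.5,0,0,0],[10,0,0,0,0]]'
```

```text
t: 49.4
tool_pos: [509.0, -64.9, 40.7]
tcp_rot: [[-0.998, -0.064, -0.001], [-0.064, 0.998, 0.0], [0.001, 0.0, -1.0]]
contact_force: [-0.8, 0.3, -1.1]
finger_gap: 20.7
gripper_force: 69.2
t: 49.7
tool_pos: [510.8, -64.9, 40.8]
tcp_rot: [[-0.998, -0.064, 0.0], [-0.064, 0.998, -0.0], [-0.0, -0.0, -1.0]]
contact_force: [0.5, -0.1, -2.5]
finger_gap: 20.6
gripper_force: 69.2
t: 49.9
tool_pos: [511.6, -64.8, 40.8]
tcp_rot: [[-0.998, -0.064, 0.0], [-0.064, 0.998, -0.0], [-0.0, -0.0, -1.0]]
contact_force: [-0.4, 0.2, -1.7]
finger_gap: 20.7
gripper_force: 69.2
t: 50.1
tool_pos: [512.0, -64.7, 40.7]
tcp_rot: [[-0.998, -0.064, -0.0], [-0.064, 0.998, 0.0], [0.0, 0.0, -1.0]]
contact_force: [-1.7, -0.1, -1.9]
finger_gap: 20.9
gripper_force: 69.2
t: 50.3
tool_pos: [512.1, -64.7, 40.7]
tcp_rot: [[-0.998, -0.064, -0.001], [-0.064, 0.998, 0.0], [0.001, 0.0, -1.0]]
contact_force: [-5.8, -1.4, 0.9]
finger_gap: 20.9
gripper_force: 69.4
```

```bash
python3 -m inch '[[10,-0.4,0,0,0],[10,0,0,0,0]]' && python3 -m inch '[[10,5,0,0,0],[10,25,0,0,0],[10,30,0,0,0],[10,8,-36,0,0],[10,8,-36,0,0],[10,8,-36,0,0],[10,8,-36,0,0],[10,8,-36,0,0]]' && python3 -m inch '[[10,8,-36,0,0],[10,0,0,0,0],[10,0,0,10,0],[10,0,0,10,0],[10,0,0,6,0],[10,0,0,0,0],[10,0,0,0,0]]'
```

```text
t: 50.5
tool_pos: [512.1, -64.7, 40.6]
tcp_rot: [[-0.998, -0.064, -0.002], [-0.064, 0.998, 0.0], [0.002, 0.0, -1.0]]
contact_force: [-7.8, -1.8, 1.3]
finger_gap: 21.0
gripper_force: 69.5
t: 51.3
tool_pos: [424.8, -252.5, 40.9]
tcp_rot: [[-0.998, -0.064, 0.001], [-0.064, 0.998, -0.001], [-0.001, -0.001, -1.0]]
contact_force: [0.4, 0.1, -1.4]
finger_gap: 20.8
gripper_force: 69.3
t: 52.0
tool_pos: [419.4, -286.6, 14.5]
tcp_rot: [[-0.998, -0.065, -0.0], [-0.065, 0.998, 0.0], [0.0, 0.0, -1.0]]
contact_force: [-0.4, -0.3, -1.6]
finger_gap: 20.8
gripper_force: 69.4
```

```bash
python3 -m inch '[[10,0,0,2,0],[10,0,0,1.5,0],[10,0,0,0,0]]' && python3 -m inch '[[10,0,0,0.8,0],[10,0,0,0,0]]' && python3 -m inch '[[10,0,0,0.8,0],[10,0,0,0,0]]'
```

```text
t: 52.3
tool_pos: [419.3, -287.1, 11.3]
tcp_rot: [[-0.998, -0.064, 0.0], [-0.064, 0.998, -0.0], [-0.0, -0.0, -1.0]]
contact_force: [-0.4, -0.5, -1.6]
finger_gap: 20.4
gripper_force: 69.4
t: 52.5
tool_pos: [419.2, -287.2, 10.5]
tcp_rot: [[-0.998, -0.064, 0.0], [-0.064, 0.998, -0.0], [-0.0, -0.0, -1.0]]
contact_force: [-0.1, 0.3, -2.2]
finger_gap: 20.7
gripper_force: 69.4
t: 52.7
tool_pos: [419.2, -287.2, 9.7]
tcp_rot: [[-0.998, -0.064, 0.0], [-0.064, 0.998, -0.0], [-0.0, -0.0, -1.0]]
contact_force: [0.4, 0.1, -1.8]
finger_gap: 21.0
gripper_force: 69.4
```

```bash
python3 -m inch '[[10,0,0,0.6,0],[10,0,0,0,0]]' && python3 -m inch '[[10,0,0,0.5,0],[10,0,0,0,0]]'
```

```text
t: 52.9
tool_pos: [419.2, -287.2, 9.5]
tcp_rot: [[-0.998, -0.064, 0.0], [-0.064, 0.998, -0.0], [-0.0, -0.0, -1.0]]
contact_force: [-1.7, 1.0, 5.2]
finger_gap: 21.0
gripper_force: 70.5
t: 53.1
tool_pos: [419.2, -287.2, 9.5]
tcp_rot: [[-0.998, -0.064, 0.0], [-0.064, 0.998, -0.0], [-0.0, -0.001, -1.0]]
contact_force: [-2.7, 2.0, 12.0]
finger_gap: 20.8
gripper_force: 71.6
```

```bash
python3 -m inch '[[10,0,0,-0.8,0],[30,0,0,0,0],[60,0,0,0,0],[60,0,0,0,0],[60,0,0,0,0],[60,0,0,0,0]]' && python3 -m inch '[[60,0,0,-10,0],[60,0,0,-25,0],[60,0,0,-40,0],[60,0,0,-40,0],[60,0,0,-40,0],[60,0,0,-40,0],[60,0,0,0,0],[60,0,0,0,0]]' && python3 - <<'E'
from h import *
c=wcam();t=r.read_camera("scene")["pixels"]
cv2.imwrite("pics/w9.png",np.hstack([cv2.resize(c["pixels"],(400,300)),cv2.resize(t[150:350,150:417],(400,300))]))
E
```

```text
t: 53.7
tool_pos: [419.2, -287.2, 9.4]
tcp_rot: [[-0.998, -0.064, 0.0], [-0.064, 0.998, -0.0], [-0.0, -0.0, -1.0]]
contact_force: [0.3, 0.9, 0.3]
finger_gap: 59.9
gripper_force: 0.0
t: 54.5
tool_pos: [419.2, -287.1, 205.4]
tcp_rot: [[-0.998, -0.064, 0.002], [-0.064, 0.998, -0.001], [-0.001, -0.002, -1.0]]
contact_force: [0.4, -0.0, -1.0]
finger_gap: 59.8
gripper_force: 0.0
```

View pics/w9.png

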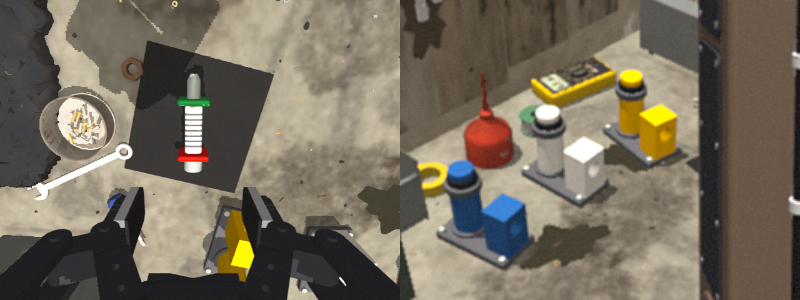

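The gauge lies flat near the middle of the mat (left half, 193,122). All three props are fully down (right half, caps sitting on the collars). The tin and screwdriver look undisturbed, so I'm handing in.

```bash
python3 -c "
from plant import r
print(r.close_job())"
```

```text
the job is handed in; nothing more can be done
None
```

The job is handed in: all three props are collapsed fully home, each bore was gauged go then no-go in the order blue, yellow, white, and the gauge lies flat on the mat, released; the tin and the screwdriver were not touched.

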